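Close the lemon box

ROBOT

A 6-joint arm with a two-finger parallel gripper is mounted at the origin on a cart in front of the work surface, level with it; the furniture and walls round the work are solid. World frame = base frame: x ahead of the robot, y to its left, z up, the work surface at z = 0. Lengths are in m, angles in rad, forces in N, time in s.
With the tool pointing down it reaches from about 0.275 to 0.975 m from the base axis. Payload 8.4 kg.
Tool frame: the origin (TCP) lies at the very end of the fingers, on their centre line; the grasp point (between the pads) lies 19 mm behind it; z points along the fingers, y is the line along which they close (so a half turn about z gives the same grasp; the last joint's range is limited). The gripper opens to 92 mm and grips with 3 to 60 N. Pads are 20 mm wide; open, the fingers measure 128 mm over their backs; the gripper's body (75 mm by 189 mm) begins 69 mm behind the grasp point.
Start: joints at [-1.155, 0.353, 1.633, -0, 1.155, -0.002], TCP at [0.254, -0.571, 0.215] pointing down, gripper open.
Joint ranges: [-2.63, 2.63], [-0.92, 2.1], [0.06, 2.66], [-1.3, 4.44], [0, 2.69], [-3.02, 3.02]. Speed limits (rad/s): [2.22, 2.22, 2.79, 3.14, 3.14, 3.14].

INTERFACE

Orientations are given as a rotation vector (axis times angle).
In Python, from station import readout, optics, job gives the robot as it stands.
- The arm moves only by the tool drive_tool, never from a script. Its argument "motion" is a list of rows, each an object with "jaw": the opening, from 0 (shut) to 1 (fully open); "dp": the shift along the world's x, y, z in m, a list of three; "angular": the turn, a rotation vector about the world's x, y, z in rad, a list of three. In form: [{"jaw": jaw, "dp": [tx, ty, tz], "angular": [wx, wy, wz]}, ...]. A call has 1 to 12 rows; each row shifts and turns the commanded pose from where the row before left it; what a row does not reach is not made up. A row lasts 1/10 s, in which the tool goes at most 50 mm and 8.59 degrees, less where a joint would pass 70% of its speed; a pose out of reach is approached as far as the arm can. A call is refused whole if a number of a shift passes 0.05 or a number of a turn 0.15, either way. A call with a gripper value outside its range is refused whole. The fingers move at their own pace and stop on an object; "newtons" is the grip in N (left out, the last holds). Time passes only in rows, so rows that do not move let the fingers close. It gives the time, the measured TCP pose, the force, the opening and the grip force at its end, in the units of the state.
- readout.get_state(): the state, without advancing time (a new reading comes with each control period).
- optics.get_image(name): name is "side" or "top"; returns a dict with "img" (400x640x3 uint8, blue, green, red), "fx", "fy", "cx", "cy" (pixels), "dist_coeffs" ([k1, k2, p1, p2, k3] as OpenCV has them; the pictures are not rectified), "R" (3x3) and "t" (3): a world point X has camera coordinates R X + t. Camera axes: x right, y down, z forward; pixel columns grow to the right and rows downward; lengths in m; the calibration is good to about 2 mm. A picture is of the moment at which its call begins. There is no depth.
- job.sign_off(): hands the job in; it is judged then, once.
The state is a dict: "time_s": time; "joint_pos": joint angles; "qd": joint speeds; "joint_torque": joint torques, N m; "position": TCP position; "tool_rot": TCP orientation; "wrist_force": force on the tool from outside, world axes, zero at the start; "moment": the same for the moment, N m; "grip_width": finger opening in m; "gripper_force": force on a finger pad.
Only numpy, scipy, OpenCV 4.12 (cv2) and the standard library are available. Lean on these libraries where they do the work, as an engineer would, in place of code of your own. Each camera call takes 0.05 s, during which the arm holds its last target. There are 200 camera calls.

TASK

Put the wooden lid on the box of lemons: draw it out along the worktop from under the low shelf until its bar handle is fully clear of the shelf's front edge, let go, then lift it by that handle and seat it flat in the mouth of the box with all four clips still up. Then snap the four clips fully down in opposite-corner order: any one first, next the one diagonally across, then the other two. Leave everything else standing where it is.

Things in the scene. Friction and masses are not known exactly. Their poses are not given: they have to be found in the camera images.
- food_box: Open white food box with two lemons in it, fixed to the worktop. Outside 150 (its x) x 110 (its y) x 70 mm high, walls 4 mm, mouth 142 x 102 mm; round the mouth a flange sticks out 6 mm (162 x 122 mm overall), flange top 70 mm and underside 62 mm above the worktop. Origin: centre of the underside; z up.
- lid: Loose light-wood lid, about 0.3 kg, carrying four clips. Origin: centre of its underside, x along its length, z up. From the origin up: stepped plug for the box mouth (0-4 mm: 131 x 91 mm; 4-8 mm: 137 x 97 mm), plate 162 x 122 mm (8-20 mm), bar handle to 48 mm. Seated: origin 62 mm above the box's origin, plate on the flange, lid x along box x (either way round).
- lid_handle (a point): Centre of the top of the lid's bar handle: bar 70 mm along the lid's x, 18 mm wide (y), 28 mm high above the plate; this point is 48 mm above the lid's origin. The bar is at the lid's centre.
- lid_pull (a point): Top centre of the small wooden pull block that sticks out of the lid's -x end, 92 mm from the lid's origin: 14 mm wide (y), reaching 24 mm beyond the plate's edge, from 8 to 32 mm above the worktop when the lid lies there.
- riser: Low fixed shelf: a wooden board 150 (x) x 220 (y) x 16 mm on steel wire legs, top 80 mm and underside 64 mm above the worktop; legs at y = +-103 mm. Origin: on the worktop under its centre; its open front looks along its -x. At the start the lid lies under it on the worktop, right way up, only the pull end sticking out in front; it slides out along -x.
- spice_a: Spice jar, 41 mm across, 105 mm tall, on the back of the riser. Origin under its centre. Bystander.
- spice_b: A second spice jar of the same size, on the back of the riser. Bystander.
- tin: Food tin, 76 mm across, 58 mm tall, on the worktop. Origin under its centre. Bystander.
- tomato: Tomato, 75 mm across, 79 mm tall. Origin under its centre. Bystander.
- mug: White mug, 82 mm across, 114 mm with its handle, 101 mm tall. Origin under its centre. Bystander.
- clip1 (a joint): Steel clip at the lid's pull end, +y edge; clip3 is diagonally across. Hinge line along the lid's x through lid point (-48, 64, 14) mm. Flap 26 mm wide, reaching 23 mm from the hinge, 4 mm thick. 0 = up (outward, 20 degrees above level); 1.92 rad = fully down, catch under the flange. Over-centre spring, flips at about 0.95; some 3 N down near the flap's end does it.
- clip1_end (a point): Point near the free end of clip1's flap, 22 mm from its hinge line, moving with the clip.
- clip2 (a joint): Steel clip at the lid's pull end, -y edge; clip4 is diagonally across. Hinge line along the lid's x through lid point (-48, -64, 14) mm. Flap 26 mm wide, reaching 23 mm from the hinge, 4 mm thick. 0 = up (outward, 20 degrees above level); 1.92 rad = fully down, catch under the flange. Over-centre spring, flips at about 0.95; some 3 N down near the flap's end does it.
- clip2_end (a point): Point near the free end of clip2's flap, 22 mm from its hinge line, moving with the clip.
- clip3 (a joint): Steel clip at the lid's far end, -y edge; clip1 is diagonally across. Hinge line along the lid's x through lid point (48, -64, 14) mm. Flap 26 mm wide, reaching 23 mm from the hinge, 4 mm thick. 0 = up (outward, 20 degrees above level); 1.92 rad = fully down, catch under the flange. Over-centre spring, flips at about 0.95; some 3 N down near the flap's end does it.
- clip3_end (a point): Point near the free end of clip3's flap, 22 mm from its hinge line, moving with the clip.
- clip4 (a joint): Steel clip at the lid's far end, +y edge; clip2 is diagonally across. Hinge line along the lid's x through lid point (48, 64, 14) mm. Flap 26 mm wide, reaching 23 mm from the hinge, 4 mm thick. 0 = up (outward, 20 degrees above level); 1.92 rad = fully down, catch under the flange. Over-centre spring, flips at about 0.95; some 3 N down near the flap's end does it.
- clip4_end (a point): Point near the free end of clip4's flap, 22 mm from its hinge line, moving with the clip.

How it is judged:
By the outcome, as a careful person would: the job done as asked, in the order asked, and still so for the second after the job is handed in, with the robot touching nothing.
It also fails if it takes over 72 s, if anything falls off the work surface, if the arm or the gripper's body presses on something with over 40 N, if the wrist force passes 120 N, or if a joint passes its speed limit or range.

## Working session

There is one attempt and no reset: what is moved stays moved. The work goes in short steps, Python scripts to look and compute and a tool call to move; the robot and the scene stay as the last step left them, time stands still between calls to the robot, and variables do not carry over. Pictures are saved under pics/ and viewed, at most 10 in all, crops included, and the job is handed in when it is done.

Besides the shell and the picture viewer there is one more tool, called after ">>>" by a JSON object that holds its "api" and its "payload", one argument or row to a line. drive_tool: Moves the arm, as the interface text tells. Its arguments: {"type":"object","properties":{"motion":{"type":"array","items":{"type":"object","properties":{"jaw":{"type":"number"},"dp":{"type":"array","items":{"type":"number"}},"angular":{"type":"array","items":{"type":"number"}}}}},"newtons":{"type":"number"}},"required":["motion"]}

```bash
ls; mkdir -p pics; cat > h.py <<'E'
import cv2, numpy as np
from station import readout, optics, job
def grab(n, f=None):
    d=optics.get_image(n)
    if f: cv2.imwrite('pics/'+f,d['img'])
    return d
def K(d): return np.array([[d['fx'],0,d['cx']],[0,d['fy'],d['cy']],[0,0,1.]])
def ray(d,uv):
    p=cv2.undistortPoints(np.array([[uv]],float),K(d),np.array(d['dist_coeffs'],float))[0,0]
    R=np.array(d['R']);t=np.array(d['t']); v=R.T@np.array([p[0],p[1],1.]); return -R.T@t, v/np.linalg.norm(v)
def onz(d,uv,z):
    c,v=ray(d,uv); return c+v*(z-c[2])/v[2]
def tri(d1,p1,d2,p2):
    c1,v1=ray(d1,p1);c2,v2=ray(d2,p2)
    A=np.stack([v1,-v2],1); s=np.linalg.lstsq(A,c2-c1,rcond=None)[0]
    a=c1+s[0]*v1;b=c2+s[1]*v2; return (a+b)/2,np.linalg.norm(a-b)
def proj(d,X):
    return cv2.projectPoints(np.array(X,float).reshape(-1,3),cv2.Rodrigues(np.array(d['R'],float))[0],np.array(d['t'],float),K(d),np.array(d['dist_coeffs'],float))[0][:,0]
E
python3 - <<'E'
from h import *
for n in('side','top'):
    d=grab(n,n+'0.png'); print(n,d['fx'],np.round(-np.array(d['R']).T@d['t'],3),np.round(d['R'],3).tolist())
print(readout.get_state())
E
```

```text
pics
side 515.5049435747432 [0.034 0.832 0.989] [[-0.825, -0.565, -0.02], [-0.371, 0.568, -0.735], [0.427, -0.598, -0.678]]
top 450.82152752607027 [0.511 0.031 1.12 ] [[0.01, -1.0, -0.011], [-0.997, -0.009, -0.079], [0.079, 0.012, -0.997]]
{'time_s': 0.1, 'joint_pos': array([-1.15539002e+00,  3.53627419e-01,  1.63405643e+00,  2.83128866e-06,
        1.15521377e+00, -2.40492712e-03]), 'qd': array([-9.13556655e-05, -1.73977314e-03, -1.09915773e-03, -2.21681223e-04,
       -1.35719179e-03, -1.32713319e-04]), 'joint_torque': array([ 1.58977768e-03, -5.94900227e+01, -3.34930229e+01,  7.00711738e-02,
        1.83435471e-02, -1.11072214e-05]), 'position': array([ 0.25341499, -0.57082155,  0.21390989]), 'tool_rot': array([-3.07203996e+00, -6.51266364e-01,  4.16140886e-04]), 'wrist_force': array([ 0.20238605,  0.15748887, -0.28667908]), 'moment': array([ 0.02466112,  0.03578615, -0.01519438]), 'gripper_force': 0.0, 'grip_width': 0.09196796064703568}
```

View pics/side0.png

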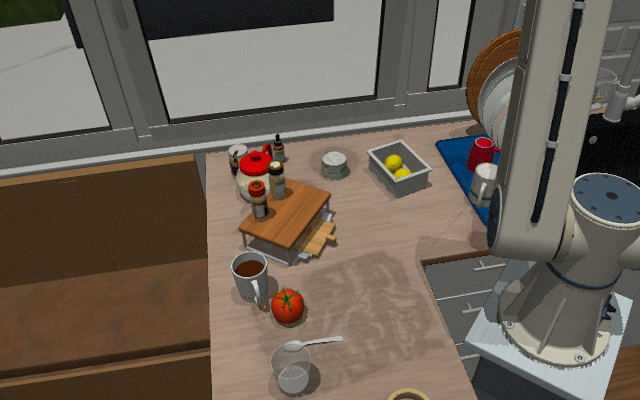

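View pics/top0.png

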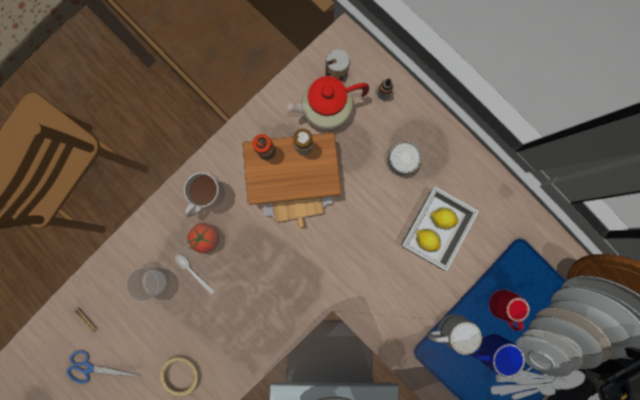

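The side view shows the riser at about (285,215) with the lid's pull end at (325,238), and the open box at (399,167). The top view shows the riser at (292,170), the pull at (301,222), the box at (440,228), the tin at (404,159), the tomato at (203,237) and the mug at (201,191). Next I'll zoom in.

```bash
python3 - <<'E'
from h import *
t=cv2.imread('pics/top0.png')[125:275,235:485]
s=cv2.imread('pics/side0.png')[135:265,235:435]
cv2.imwrite('pics/t1.png',cv2.resize(t,None,fx=3.2,fy=3.2,interpolation=cv2.INTER_CUBIC))
cv2.imwrite('pics/s1.png',cv2.resize(s,None,fx=4,fy=4,interpolation=cv2.INTER_CUBIC))
E
```

```text
(no output)
```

View pics/t1.png

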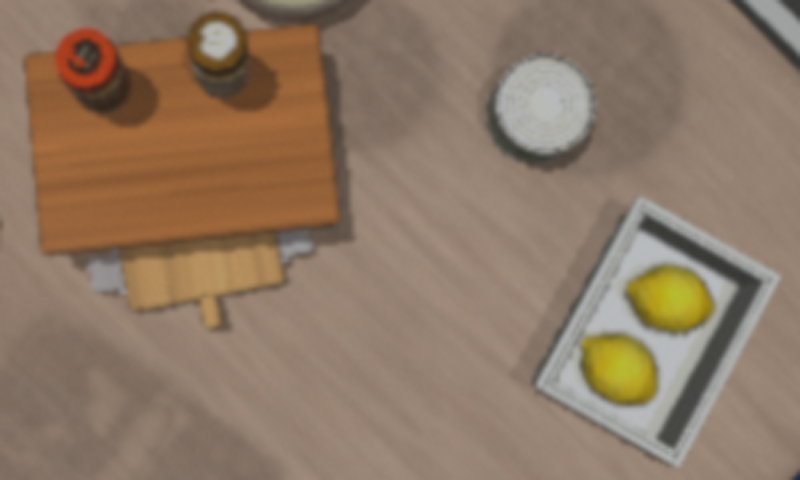

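View pics/s1.png

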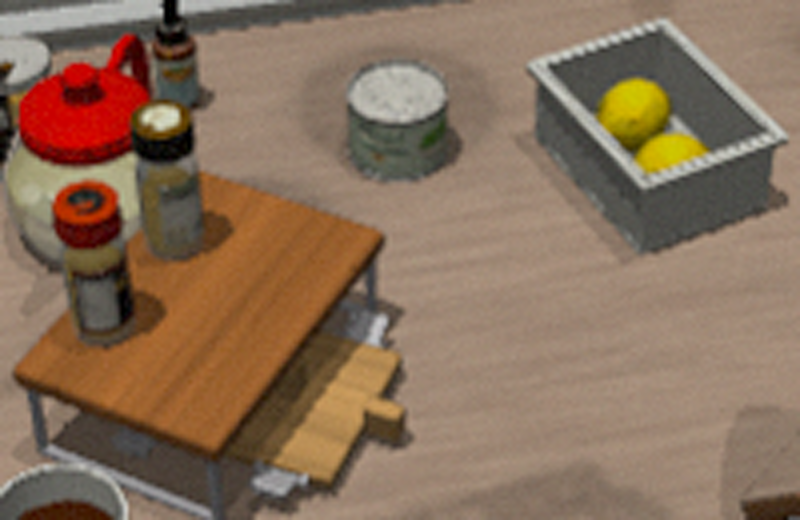

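The zoom shows the box flange corners at t1 (641,199), (778,277), (676,465) and (537,384). The plate's front corners are at (135,308) and (285,283), with the pull end at about (212,326). The lid is yawed about 4° relative to the riser. Next I'll triangulate these points.

```bash
python3 - <<'E'
from h import *
T=grab('top');S=grab('side')
P={'A':((641,199),(528,65)),'B':((778,277),(665,20)),'C':((676,465),(788,138)),'D':((537,384),(645,187)),
'rFL':((42,250),(212,450)),'rFR':((338,225),(384,238)),'rBL':((26,57),(16,377)),
'pFL':((135,308),(330,487)),'pFR':((285,283),(403,352)),'pullL':((203,328),(366,433)),'pullR':((221,325),(402,412))}
t=lambda p:(p[0]/3.2+235-.34,p[1]/3.2+125-.34)
s=lambda p:(p[0]/4+235-.37,p[1]/4+135-.37)
for k,(a,b) in P.items():
    X,e=tri(T,t(a),S,s(b)); z={'r':.08,'p':.02}.get(k[0],.07)
    if 'pull' in k: z=.032
    print(k,np.round(X,4),round(e,4),'T',np.round(onz(T,t(a),z)[:2],4),'S',np.round(onz(S,s(b),z)[:2],4))
for k,uv,z in(('tin',(543,104),.058),):print(k,onz(T,t(uv),z))
for k,uv,z in(('mug',(201,190),.1),('tom',(203,237),.05)):print(k,onz(T,uv,z))
# box mask fit in top view
g=T['img'][180:275,395:485].astype(int); 
E
```

```text
A [ 0.6382 -0.2338  0.0652] 0.0054 T [ 0.6353 -0.2339] S [ 0.6373 -0.2268]
B [ 0.5802 -0.3364  0.0668] 0.0035 T [ 0.5785 -0.3362] S [ 0.5797 -0.3312]
C [ 0.4412 -0.259   0.0662] 0.0019 T [ 0.4406 -0.2585] S [ 0.4402 -0.2539]
D [ 0.4998 -0.1563  0.0666] 0.0018 T [ 0.4991 -0.1562] S [ 0.4988 -0.1521]
rFL [0.5946 0.2064 0.0744] 0.0031 T [0.5929 0.2047] S [0.5927 0.2109]
rFR [ 0.6155 -0.0093  0.0729] 0.0042 T [ 0.613  -0.0101] S [ 0.6128 -0.0018]
rBL [0.7385 0.2225 0.0696] 0.0019 T [0.7354 0.22  ] S [0.7315 0.2297]
pFL [0.5552 0.1441 0.0066] 0.0022 T [0.5538 0.1422] S [0.5491 0.154 ]
pFR [0.5757 0.0287 0.0193] 0.0039 T [0.574  0.0277] S [0.577  0.0303]
pullL [0.5484 0.0961 0.0168] 0.022 T [0.5387 0.0893] S [0.5497 0.113 ]
pullR [0.5434 0.0774 0.0232] 0.0048 T [0.5411 0.0757] S [0.5409 0.0854]
tin [ 0.70742975 -0.1639343   0.058     ]
mug [0.61985666 0.3106957  0.1       ]
tom [0.5120859  0.31624264 0.05      ]
```

>>> {"api": "drive_tool", "payload": {
  "motion": [
    {"jaw": 0.5,"dp": [0.02,0.0436,0],"angular": [0,0,-0.02]},
    {"jaw": 0.5,"dp": [0.02,0.0436,0],"angular": [0,0,-0.02]},
    {"jaw": 0.5,"dp": [0.02,0.0436,0],"angular": [0,0,-0.02]},
    {"jaw": 0.5,"dp": [0.02,0.0436,0],"angular": [0,0,-0.02]},
    {"jaw": 0.5,"dp": [0.02,0.0436,0],"angular": [0,0,-0.02]},
    {"jaw": 0.5,"dp": [0.02,0.0436,0],"angular": [0,0,-0.02]},
    {"jaw": 0.5,"dp": [0.02,0.0436,0],"angular": [0,0,-0.02]},
    {"jaw": 0.5,"dp": [0.02,0.0436,0],"angular": [0,0,-0.02]},
    {"jaw": 0.5,"dp": [0.02,0.0436,0],"angular": [0,0,-0.02]},
    {"jaw": 0.5,"dp": [0.02,0.0436,0],"angular": [0,0,-0.02]},
    {"jaw": 0.5,"dp": [0.02,0.0436,0],"angular": [0,0,-0.02]},
    {"jaw": 0.5,"dp": [0.02,0.0436,0],"angular": [0,0,-0.02]}
  ]
}}

```text
time_s: 1.4
position: [0.4941, -0.0461, 0.2147]
tool_rot: [3.129, 0.278, 0.001]
wrist_force: [1.3, -0.5, -0.5]
grip_width: 0.0462
gripper_force: 0.0
```

>>> {"api": "drive_tool", "payload": {
  "motion": [
    {"jaw": 0.5,"dp": [0.02,0.0436,0],"angular": [0,0,0]},
    {"jaw": 0.5,"dp": [0.02,0.0436,0],"angular": [0,0,0]},
    {"jaw": 0.5,"dp": [0.01,0.04,-0.02],"angular": [0,0,0]},
    {"jaw": 0.5,"dp": [0,0,-0.04],"angular": [0,0,0]},
    {"jaw": 0.5,"dp": [0,0,-0.03],"angular": [0,0,0]},
    {"jaw": 0.5,"dp": [0,0,0],"angular": [0,0,0]}
  ]
}}

```text
time_s: 2.0
position: [0.5405, 0.0792, 0.1209]
tool_rot: [3.129, 0.28, -0.012]
wrist_force: [-0.5, -1.3, 0.7]
grip_width: 0.046
gripper_force: 0.0
```

```bash
python3 - <<'E'
from h import *
T=grab('top');S=grab('side');p=readout.get_state()['position'];print(p)
ut,us=proj(T,p)[0],proj(S,p)[0];print(ut,us)
def crop(d,u,w,h,f):
    x,y=int(u[0]-w/2),int(u[1]-h/2); return cv2.resize(d['img'][y:y+h,x:x+w],None,fx=f,fy=f,interpolation=cv2.INTER_CUBIC),(x,y)
a,oa=crop(T,ut,100,120,4);b,ob=crop(S,us,100,120,4)
cv2.drawMarker(a,tuple(((ut-oa)*4).astype(int).tolist()),(255,0,255),0,15);cv2.drawMarker(b,tuple(((us-ob)*4).astype(int).tolist()),(255,0,255),0,15)
g=np.array([.550,.084,.032])
for d,o,m in((T,oa,a),(S,ob,b)): cv2.drawMarker(m,tuple(((proj(d,g)[0]-o)*4).astype(int).tolist()),(0,255,0),1,15)
cv2.imwrite('pics/g1.png',np.hstack([a,b]));print(oa,ob)
E
```

```text
[0.5435161  0.07910892 0.12485301]
[300.50978705 223.94711492] [335.35669167 209.36687878]
(250, 163) (285, 149)
```

View pics/g1.png

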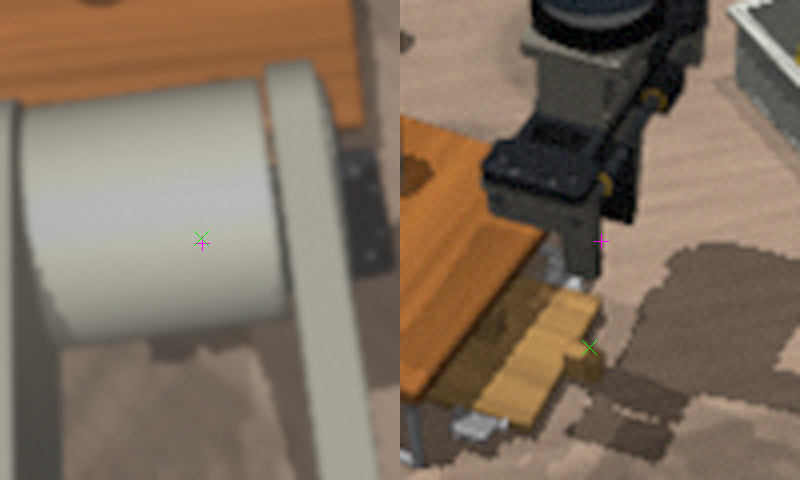

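Side view: the mid-finger tip sits about 2 px below its projection, and the pull top sits about 2 px below my target mark at (587,347). Both carry the same bias, so the target stands and I'll descend.

>>> {"api": "drive_tool", "payload": {
  "motion": [
    {"jaw": 0.5,"dp": [0.0065,0.005,-0.03],"angular": [0,0,0]},
    {"jaw": 0.5,"dp": [0,0,-0.035],"angular": [0,0,0]},
    {"jaw": 0.5,"dp": [0,0,-0.03],"angular": [0,0,0]},
    {"jaw": 0.5,"dp": [0,0,-0.02],"angular": [0,0,0]},
    {"jaw": 0.5,"dp": [0,0,0],"angular": [0,0,0]},
    {"jaw": 0.5,"dp": [0,0,0],"angular": [0,0,0]}
  ]
}}

```text
time_s: 2.7
position: [0.5515, 0.0841, 0.0113]
tool_rot: [-3.129, -0.278, -0.003]
wrist_force: [0.9, 0.3, 0.6]
grip_width: 0.0458
gripper_force: 0.0
```

>>> {"api": "drive_tool", "payload": {
  "motion": [
    {"jaw": 0.1,"dp": [0,0,0],"angular": [0,0,0]},
    {"jaw": 0.0,"dp": [0,0,0],"angular": [0,0,0]},
    {"jaw": 0.0,"dp": [0,0,0],"angular": [0,0,0]},
    {"jaw": 0.0,"dp": [0,0,0],"angular": [0,0,0]},
    {"jaw": 0.0,"dp": [0,0,0],"angular": [0,0,0]}
  ],
  "newtons": 25
}}

```text
time_s: 3.2
position: [0.5505, 0.0844, 0.0102]
tool_rot: [-3.129, -0.279, -0.001]
wrist_force: [-1.7, 1.4, 6.5]
grip_width: 0.0136
gripper_force: 24.9
```

>>> {"api": "drive_tool", "payload": {
  "motion": [
    {"jaw": 0.0,"dp": [-0.006,-0.0006,0],"angular": [0,0,0]},
    {"jaw": 0.0,"dp": [-0.012,-0.0011,0],"angular": [0,0,0]},
    {"jaw": 0.0,"dp": [-0.015,-0.0014,0],"angular": [0,0,0]},
    {"jaw": 0.0,"dp": [-0.015,-0.0014,0],"angular": [0,0,0]},
    {"jaw": 0.0,"dp": [-0.016,-0.0015,0],"angular": [0,0,0]},
    {"jaw": 0.0,"dp": [-0.016,-0.0015,0],"angular": [0,0,0]},
    {"jaw": 0.0,"dp": [-0.016,-0.0015,0],"angular": [0,0,0]},
    {"jaw": 0.0,"dp": [-0.016,-0.0015,0],"angular": [0,0,0]},
    {"jaw": 0.0,"dp": [-0.016,-0.0015,0],"angular": [0,0,0]},
    {"jaw": 0.0,"dp": [-0.015,-0.0014,0],"angular": [0,0,0]},
    {"jaw": 0.0,"dp": [-0.012,-0.0011,0],"angular": [0,0,0]},
    {"jaw": 0.0,"dp": [-0.005,0,0],"angular": [0,0,0]}
  ]
}}

```text
time_s: 4.4
position: [0.39, 0.0696, 0.0101]
tool_rot: [-3.129, -0.279, -0.004]
wrist_force: [5.0, 0.9, 3.8]
grip_width: 0.0137
gripper_force: 25.0
```

>>> {"api": "drive_tool", "payload": {
  "motion": [
    {"jaw": 0.0,"dp": [0,0,0],"angular": [0,0,0]},
    {"jaw": 0.5,"dp": [0,0,0],"angular": [0,0,0]},
    {"jaw": 0.5,"dp": [0,0,0],"angular": [0,0,0]},
    {"jaw": 0.5,"dp": [0,0,0],"angular": [0,0,0]},
    {"jaw": 0.5,"dp": [0,0,0.03],"angular": [0,0,0]},
    {"jaw": 0.5,"dp": [-0.02,0,0.045],"angular": [0,0,0]},
    {"jaw": 0.5,"dp": [0.0,-0.03,0.04],"angular": [0,0,0]},
    {"jaw": 0.5,"dp": [0.0,-0.045,0.02],"angular": [0,0,0]},
    {"jaw": 0.5,"dp": [0.0,-0.048,0.01],"angular": [0,0,0]},
    {"jaw": 0.5,"dp": [0.0,-0.048,0],"angular": [0,0,0]},
    {"jaw": 0.5,"dp": [0.0,-0.048,0],"angular": [0,0,0]}
  ]
}}

```text
time_s: 5.5
position: [0.3696, -0.1512, 0.155]
tool_rot: [3.129, 0.279, 0.001]
wrist_force: [1.6, 0.9, -0.4]
grip_width: 0.0459
gripper_force: 0.0
```

```bash
python3 - <<'E'
from h import *
T=grab('top');S=grab('side')
def crop(d,p,w,h,f):
    x,y=(proj(d,p)[0]-(w/2,h/2)).astype(int); print(x,y);return cv2.resize(d['img'][y:y+h,x:x+w],None,fx=f,fy=f,interpolation=cv2.INTER_CUBIC)
c=(.47,.087,.02)
cv2.imwrite('pics/g2.png',np.hstack([crop(T,c,100,110,4),crop(S,c,100,110,4)]))
np.save('T2.npy',T['img']);np.save('S2.npy',S['img'])
E
```

```text
248 200
308 197
```

View pics/g2.png

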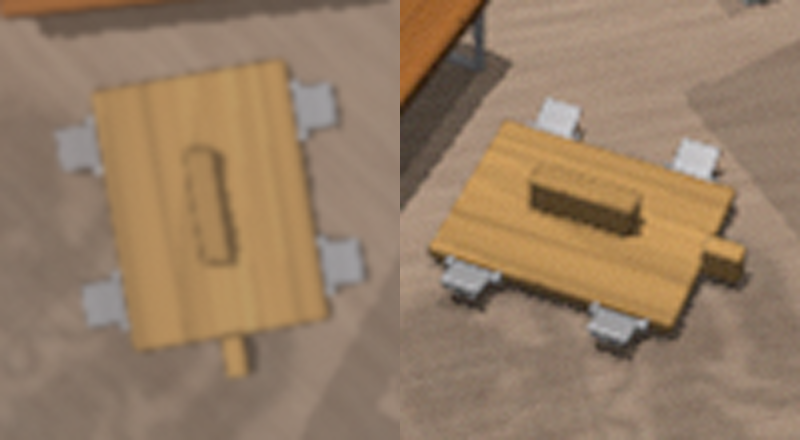

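The lid is fully clear of the shelf with all four clips up. The plate corners in the top crop are (95,90), (285,60), (327,318) and (135,348), and the handle top centre is about (207,206).

```bash
python3 - <<'E'
from h import *
T=grab('top');S=grab('side')
t=lambda p:(p[0]/4+248-.37,p[1]/4+200-.37)
s=lambda p:((p[0]-400)/4+308-.37,p[1]/4+197-.37+0)
C=[((95,90),(432,250)),((285,60),(505,122)),((327,318),(735,188)),((135,348),(668,328))]
A=np.array([onz(T,t(a),.02)[:2] for a,b in C]);B=np.array([onz(S,s(b),.02)[:2] for a,b in C]);X=np.array([tri(T,t(a),S,s(b))[0] for a,b in C])
for Q in(A,B,X):
    d=Q[0]-Q[3]+Q[1]-Q[2]; print(Q.mean(0).round(4),np.degrees(np.arctan2(d[1],d[0])).round(2),np.linalg.norm(Q[0]-Q[3]).round(4),np.linalg.norm(Q[0]-Q[1]).round(4))
h,e=tri(T,t((207,206)),S,s((585,188)));print('handle',h.round(4),e,onz(T,t((207,206)),.048),onz(S,s((585,188)),.048))
E
```

```text
[0.4822 0.0841] 9.73 0.1587 0.1177
[0.482  0.0902] 10.8 0.1555 0.1195
[0.4834 0.0853 0.0144] 9.75 0.1587 0.1181
handle [0.4828 0.0857 0.0443] 0.003133037095277303 [0.48151694 0.08470711 0.048     ] [0.48235333 0.08939614 0.048     ]
```

>>> {"api": "drive_tool", "payload": {
  "motion": [
    {"jaw": 0.6,"dp": [0.0188,0.0395,0],"angular": [0,0,0]},
    {"jaw": 0.6,"dp": [0.0188,0.0395,0],"angular": [0,0,0]},
    {"jaw": 0.6,"dp": [0.0188,0.0395,0],"angular": [0,0,0]},
    {"jaw": 0.6,"dp": [0.0188,0.0395,0],"angular": [0,0,0]},
    {"jaw": 0.6,"dp": [0.0188,0.0395,0],"angular": [0,0,0]},
    {"jaw": 0.6,"dp": [0.0188,0.0395,-0.01],"angular": [0,0,0]},
    {"jaw": 0.6,"dp": [0,0,-0.03],"angular": [0,0,0]},
    {"jaw": 0.6,"dp": [0,0,-0.04],"angular": [0,0,0]},
    {"jaw": 0.6,"dp": [0,0,-0.03],"angular": [0,0,0]},
    {"jaw": 0.6,"dp": [0,0,-0.015],"angular": [0,0,0]},
    {"jaw": 0.6,"dp": [0,0,0],"angular": [0,0,0]},
    {"jaw": 0.6,"dp": [0,0,0],"angular": [0,0,0]}
  ]
}}

```text
time_s: 6.9
position: [0.4821, 0.0888, 0.0296]
tool_rot: [-3.129, -0.282, 0.002]
wrist_force: [0.2, -0.0, -0.1]
grip_width: 0.0548
gripper_force: 0.0
```

>>> {"api": "drive_tool", "payload": {
  "motion": [
    {"jaw": 0.6,"dp": [0,-0.003,-0.005],"angular": [0,0,0]},
    {"jaw": 0.6,"dp": [0,0,0],"angular": [0,0,0]},
    {"jaw": 0.2,"dp": [0,0,0],"angular": [0,0,0]},
    {"jaw": 0.0,"dp": [0,0,0],"angular": [0,0,0]},
    {"jaw": 0.0,"dp": [0,0,0],"angular": [0,0,0]},
    {"jaw": 0.0,"dp": [0,0,0],"angular": [0,0,0]},
    {"jaw": 0.0,"dp": [0,0,0],"angular": [0,0,0]}
  ],
  "newtons": 45
}}

```text
time_s: 7.6
position: [0.483, 0.0848, 0.0247]
tool_rot: [-3.129, -0.278, -0.0]
wrist_force: [0.9, -1.1, 1.6]
grip_width: 0.0174
gripper_force: 45.0
```

>>> {"api": "drive_tool", "payload": {
  "motion": [
    {"jaw": 0.0,"dp": [0,0,0.005],"angular": [0,0,0]},
    {"jaw": 0.0,"dp": [0,0,0.015],"angular": [0,0,0]},
    {"jaw": 0.0,"dp": [0,0,0.03],"angular": [0,0,0]},
    {"jaw": 0.0,"dp": [0,0,0.03],"angular": [0,0,0]},
    {"jaw": 0.0,"dp": [0,0,0.03],"angular": [0,0,0]},
    {"jaw": 0.0,"dp": [0,0,0.015],"angular": [0,0,0]},
    {"jaw": 0.0,"dp": [0,0,0],"angular": [0,0,0]}
  ]
}}

```text
time_s: 8.3
position: [0.4841, 0.0848, 0.1516]
tool_rot: [-3.129, -0.279, -0.006]
wrist_force: [1.1, -0.3, -4.3]
grip_width: 0.0174
gripper_force: 45.0
```

>>> {"api": "drive_tool", "payload": {
  "motion": [
    {"jaw": 0.0,"dp": [0.003,-0.02,0],"angular": [0,0,-0.03]},
    {"jaw": 0.0,"dp": [0.005,-0.035,0],"angular": [0,0,-0.07]},
    {"jaw": 0.0,"dp": [0.006,-0.035,0],"angular": [0,0,-0.07]},
    {"jaw": 0.0,"dp": [0.006,-0.035,0],"angular": [0,0,-0.07]},
    {"jaw": 0.0,"dp": [0.006,-0.035,0],"angular": [0,0,-0.08]},
    {"jaw": 0.0,"dp": [0.006,-0.035,0],"angular": [0,0,-0.08]},
    {"jaw": 0.0,"dp": [0.006,-0.035,0],"angular": [0,0,-0.08]},
    {"jaw": 0.0,"dp": [0.006,-0.035,0],"angular": [0,0,-0.08]},
    {"jaw": 0.0,"dp": [0.006,-0.035,0],"angular": [0,0,-0.07]},
    {"jaw": 0.0,"dp": [0.005,-0.03,0],"angular": [0,0,-0.06]},
    {"jaw": 0.0,"dp": [0,0,0],"angular": [0,0,0]},
    {"jaw": 0.0,"dp": [0,0,0],"angular": [0,0,0]}
  ]
}}

```text
time_s: 9.5
position: [0.5367, -0.2453, 0.1479]
tool_rot: [-3.038, 0.797, 0.005]
wrist_force: [-0.7, -0.4, -4.6]
grip_width: 0.0175
gripper_force: 45.0
```

```bash
python3 - <<'E'
from h import *
T=grab('top');S=grab('side');s=readout.get_state();print(s['position'],s['tool_rot'],s['wrist_force'],s['joint_pos'])
def crop(d,p,w,h,f):
    x,y=(proj(d,p)[0]-(w/2,h/2)).astype(int); print(x,y);return cv2.resize(d['img'][y:y+h,x:x+w],None,fx=f,fy=f,interpolation=cv2.INTER_CUBIC)
c=(.54,-.245,.1)
cv2.imwrite('pics/g3.png',np.hstack([crop(T,c,100,110,4),crop(S,c,100,110,4)]))
E
```

```text
[ 0.53693984 -0.24424709  0.14845213] [-3.03881632  0.79433684  0.00360449] [ 0.68162396 -0.07480041 -3.99997877] [-4.29614270e-01  3.70809360e-01  1.76907278e+00  3.12554437e-04
  1.00408721e+00  1.65236586e+00]
393 171
349 95
```

View pics/g3.png

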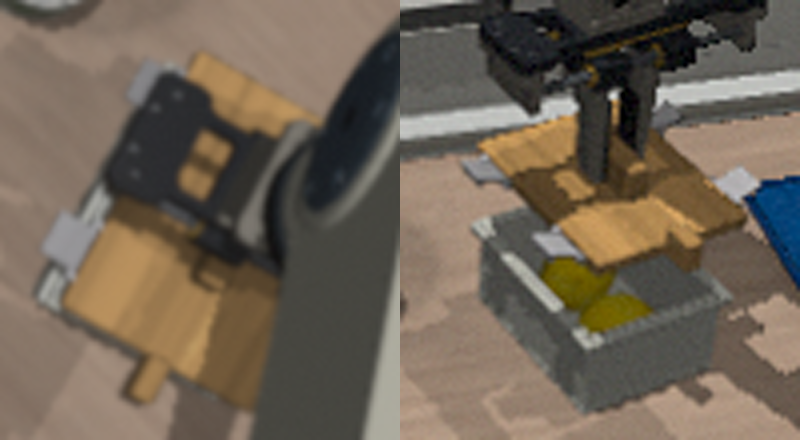

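The lid hangs level over the box. In the side crop the plate corners are A'(465,147), D'(605,268) and C'(745,222), and the flange corners are A(473,228), D(585,345) and C(728,295). Next I'll check the relative offset.

```bash
python3 - <<'E'
from h import *
T=grab('top');S=grab('side')
t=lambda p:(p[0]/4+393-.37,p[1]/4+171-.37)
s=lambda p:((p[0]-400)/4+349-.37,p[1]/4+95-.37)
st=readout.get_state();p=st['position'];print(p, np.degrees(2*np.arctan2(st['tool_rot'][1],st['tool_rot'][0])))
z=p[2]-.025+.02
L=[onz(S,s(q),z)[:2] for q in((465,147),(605,268),(745,222))];B=[onz(S,s(q),.07)[:2] for q in((473,228),(585,345),(728,295))]
for Q in(L,B):
    d=Q[0]-Q[1];print('S',np.round((Q[0]+Q[2])/2,4),np.degrees(np.arctan2(d[1],d[0])),np.linalg.norm(d),np.linalg.norm(Q[1]-Q[2]))
D=onz(T,t((65,303)),z)[:2];A=onz(T,t((198,52)),z)[:2];C=onz(T,t((237,405)),z)[:2];print('T lid A,D,C',A.round(4),D.round(4),C.round(4),(A+C)/2,np.degrees(np.arctan2(*(A-D)[::-1])))
E
```

```text
[ 0.53744487 -0.24416407  0.14909046] 330.7347187033876
S [ 0.5379 -0.2311] -24.559753367478077 0.16370759446119393 0.1108439227268855
S [ 0.5394 -0.2397] -28.346377486599096 0.15074685839169896 0.11817528615819765
T lid A,D,C [ 0.6338 -0.2313] [ 0.4963 -0.1569] [ 0.4414 -0.2512] [ 0.53763686 -0.24123872] -28.410488359341404
```

>>> {"api": "drive_tool", "payload": {
  "motion": [
    {"jaw": 0.0,"dp": [0.0018,-0.0008,-0.02],"angular": [0,0,0]},
    {"jaw": 0.0,"dp": [0,0,-0.02],"angular": [0,0,0]},
    {"jaw": 0.0,"dp": [0,0,-0.008],"angular": [0,0,0]},
    {"jaw": 0.0,"dp": [0,0,0],"angular": [0,0,0]},
    {"jaw": 0.0,"dp": [0,0,0],"angular": [0,0,0]}
  ]
}}

```text
time_s: 10.2
position: [0.54, -0.2459, 0.1021]
tool_rot: [3.039, -0.795, 0.001]
wrist_force: [0.1, 0.7, -3.5]
grip_width: 0.0175
gripper_force: 45.0
```

```bash
python3 - <<'E'
from h import *
T=grab('top');S=grab('side');s=readout.get_state();print(s['position'],s['tool_rot'],s['wrist_force'])
def crop(d,p,w,h,f):
    x,y=(proj(d,p)[0]-(w/2,h/2)).astype(int); print(x,y);return cv2.resize(d['img'][y:y+h,x:x+w],None,fx=f,fy=f,interpolation=cv2.INTER_CUBIC)
c=(.53,-.235,.07)
cv2.imwrite('pics/g4.png',np.hstack([crop(T,c,80,80,5),crop(S,c,80,80,5)]))
E
```

```text
[ 0.540397   -0.24628471  0.10264187] [ 3.03898261e+00 -7.95270575e-01  2.52979627e-03] [-0.14805523 -0.62931353 -3.38278587]
395 191
360 121
```

View pics/g4.png

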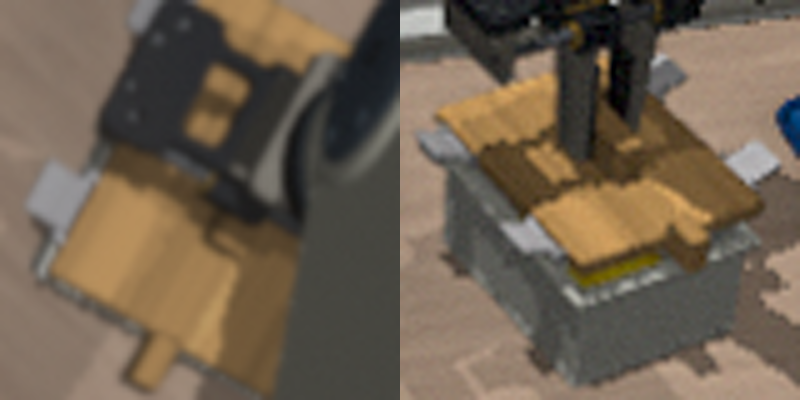

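>>> {"api": "drive_tool", "payload": {
  "motion": [
    {"jaw": 0.0,"dp": [-0.001,0.0005,-0.004],"angular": [0,0,0]},
    {"jaw": 0.0,"dp": [0,0,-0.004],"angular": [0,0,0]},
    {"jaw": 0.0,"dp": [0,0,-0.002],"angular": [0,0,0]},
    {"jaw": 0.0,"dp": [0,0,0],"angular": [0,0,0]}
  ]
}}

```text
time_s: 10.7
position: [0.5384, -0.2455, 0.0911]
tool_rot: [-3.039, 0.796, 0.001]
wrist_force: [-0.5, -0.3, -4.0]
grip_width: 0.0176
gripper_force: 45.0
```

>>> {"api": "drive_tool", "payload": {
  "motion": [
    {"jaw": 0.0,"dp": [0,0,-0.002],"angular": [0,0,0]},
    {"jaw": 0.0,"dp": [0,0,0],"angular": [0,0,0]}
  ]
}}

```text
time_s: 10.9
position: [0.5386, -0.2456, 0.0894]
tool_rot: [-3.039, 0.796, 0.0]
wrist_force: [-0.6, -1.0, -4.3]
grip_width: 0.0179
gripper_force: 45.0
```

>>> {"api": "drive_tool", "payload": {
  "motion": [
    {"jaw": 0.0,"dp": [0,0,-0.0015],"angular": [0,0,0]},
    {"jaw": 0.0,"dp": [0,0,-0.001],"angular": [0,0,0]},
    {"jaw": 0.0,"dp": [0,0,0],"angular": [0,0,0]}
  ]
}}

```text
time_s: 11.2
position: [0.5386, -0.2456, 0.0869]
tool_rot: [-3.039, 0.796, 0.0]
wrist_force: [0.1, 0.7, -3.7]
grip_width: 0.018
gripper_force: 45.0
```

>>> {"api": "drive_tool", "payload": {
  "motion": [
    {"jaw": 0.0,"dp": [0,0,-0.001],"angular": [0,0,0]},
    {"jaw": 0.0,"dp": [0,0,-0.001],"angular": [0,0,0]},
    {"jaw": 0.0,"dp": [0,0,0],"angular": [0,0,0]}
  ]
}}

```text
time_s: 11.5
position: [0.5388, -0.2457, 0.0867]
tool_rot: [3.039, -0.796, 0.0]
wrist_force: [-6.1, 2.2, 12.9]
grip_width: 0.0176
gripper_force: 45.0
```

Contact comes at exactly the seated height. I'll release and back off.

>>> {"api": "drive_tool", "payload": {
  "motion": [
    {"jaw": 0.4,"dp": [0,0,0],"angular": [0,0,0]},
    {"jaw": 0.5,"dp": [0,0,0],"angular": [0,0,0]},
    {"jaw": 0.5,"dp": [0,0,0],"angular": [0,0,0]},
    {"jaw": 0.5,"dp": [0,0,0.02],"angular": [0,0,0]},
    {"jaw": 0.5,"dp": [0,0,0.045],"angular": [0,0,0]},
    {"jaw": 0.5,"dp": [0,0,0.045],"angular": [0,0,0]},
    {"jaw": 0.3,"dp": [-0.04,-0.02,0],"angular": [0,0,-0.14]},
    {"jaw": 0.0,"dp": [-0.04,-0.02,0],"angular": [0,0,-0.14]},
    {"jaw": 0.0,"dp": [-0.04,-0.02,0],"angular": [0,0,-0.14]},
    {"jaw": 0.0,"dp": [-0.04,-0.02,0],"angular": [0,0,-0.14]},
    {"jaw": 0.0,"dp": [0,0,0],"angular": [0,0,-0.14]},
    {"jaw": 0.0,"dp": [0,0,0],"angular": [0,0,0]}
  ]
}}

```text
time_s: 12.7
position: [0.3779, -0.3263, 0.1953]
tool_rot: [-2.578, 1.795, -0.001]
wrist_force: [0.4, -0.4, -0.7]
grip_width: 0.0006
gripper_force: 0.0
```

```bash
python3 - <<'E'
from h import *
T=grab('top');S=grab('side');s=readout.get_state();print(s['position'],s['tool_rot'],s['joint_pos'])
def crop(d,p,w,h,f):
    x,y=(proj(d,p)[0]-(w/2,h/2)).astype(int); print(x,y);return cv2.resize(d['img'][y:y+h,x:x+w],None,fx=f,fy=f,interpolation=cv2.INTER_CUBIC)
c=(.53,-.235,.07)
cv2.imwrite('pics/g5.png',np.hstack([crop(T,c,95,95,4.2),crop(S,c,95,95,4.2)]))
E
```

```text
[ 0.37911102 -0.32574493  0.1951898 ] [-2.58550143e+00  1.78439039e+00 -8.13231416e-04] [-7.12955574e-01  1.79226515e-01  1.91667352e+00  1.99836533e-04
  1.04519070e+00  2.06591316e+00]
388 184
352 114
```

View pics/g5.png

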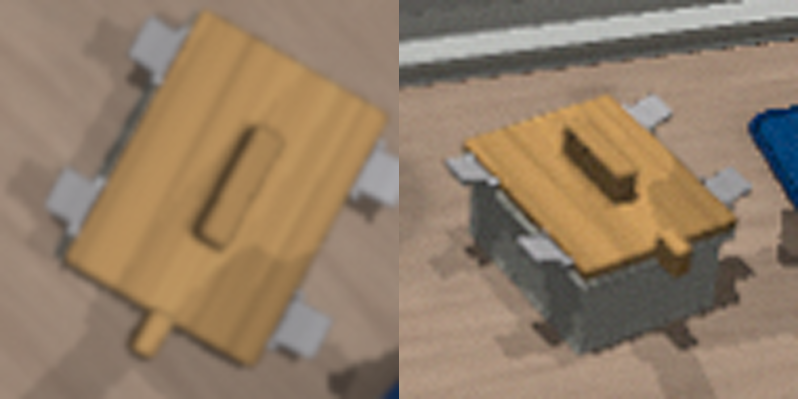

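The lid is seated flat with all four clips up: top-crop clips are at (160,48), (77,203), (380,178) and (303,328). I'll turn the closed fingers by +130° so the 20 mm pad width lies across the flaps, then press clip2 first.

>>> {"api": "drive_tool", "payload": {
  "motion": [
    {"jaw": 0,"dp": [0.0075,0.003,0],"angular": [0,0,0.14]},
    {"jaw": 0,"dp": [0.0075,0.003,0],"angular": [0,0,0.14]},
    {"jaw": 0,"dp": [0.0075,0.003,0],"angular": [0,0,0.14]},
    {"jaw": 0,"dp": [0.0075,0.003,0],"angular": [0,0,0.14]},
    {"jaw": 0,"dp": [0.0075,0.003,0],"angular": [0,0,0.14]},
    {"jaw": 0,"dp": [0.0075,0.003,0],"angular": [0,0,0.14]},
    {"jaw": 0,"dp": [0.0075,0.003,0],"angular": [0,0,0.14]},
    {"jaw": 0,"dp": [0.0075,0.003,0],"angular": [0,0,0.14]},
    {"jaw": 0,"dp": [0.0075,0.003,0],"angular": [0,0,0.14]},
    {"jaw": 0,"dp": [0.007,0,0],"angular": [0,0,0.14]},
    {"jaw": 0,"dp": [0,0,0],"angular": [0,0,0.14]},
    {"jaw": 0,"dp": [0,0,0],"angular": [0,0,0.14]}
  ]
}}

```text
time_s: 14.0
position: [0.4544, -0.2978, 0.1948]
tool_rot: [-3.051, -0.746, 0.0]
wrist_force: [-0.3, -1.1, 0.1]
grip_width: 0.0003
gripper_force: 0.0
```

>>> {"api": "drive_tool", "payload": {
  "motion": [
    {"jaw": 0,"dp": [0,0,-0.02],"angular": [0,0,0.14]},
    {"jaw": 0,"dp": [0,0,-0.02],"angular": [0,0,0.14]},
    {"jaw": 0,"dp": [0,0,-0.02],"angular": [0,0,0.14]},
    {"jaw": 0,"dp": [0,0,-0.015],"angular": [0,0,0.14]},
    {"jaw": 0,"dp": [0,0,0],"angular": [0,0,0.03]},
    {"jaw": 0,"dp": [0,0,0],"angular": [0,0,0]},
    {"jaw": 0,"dp": [0,0,0],"angular": [0,0,0]}
  ]
}}

```text
time_s: 14.7
position: [0.4541, -0.2987, 0.1209]
tool_rot: [2.712, 1.583, 0.001]
wrist_force: [0.2, -0.0, 0.5]
grip_width: 0.0003
gripper_force: 0.0
```

>>> {"api": "drive_tool", "payload": {
  "motion": [
    {"jaw": 0,"dp": [0,0,-0.02],"angular": [0,0,0]},
    {"jaw": 0,"dp": [0,0,-0.01],"angular": [0,0,0]},
    {"jaw": 0,"dp": [0,0,-0.006],"angular": [0,0,0]},
    {"jaw": 0,"dp": [0,0,-0.006],"angular": [0,0,0]},
    {"jaw": 0,"dp": [0,0,-0.006],"angular": [0,0,0]}
  ]
}}

```text
time_s: 15.2
position: [0.4535, -0.2989, 0.0721]
tool_rot: [2.712, 1.584, 0.0]
wrist_force: [-0.8, 0.3, 0.2]
grip_width: 0.0006
gripper_force: 0.2
```

>>> {"api": "drive_tool", "payload": {
  "motion": [
    {"jaw": 0,"dp": [0,0,-0.006],"angular": [0,0,0]},
    {"jaw": 0,"dp": [0,0,-0.006],"angular": [0,0,0]},
    {"jaw": 0,"dp": [0,0,-0.005],"angular": [0,0,0]},
    {"jaw": 0,"dp": [0,0,0],"angular": [0,0,0]}
  ]
}}

```text
time_s: 15.6
position: [0.4527, -0.2983, 0.0543]
tool_rot: [-2.711, -1.585, 0.001]
wrist_force: [0.5, 0.2, 0.4]
grip_width: 0.0003
gripper_force: 0.0
```

>>> {"api": "drive_tool", "payload": {
  "motion": [
    {"jaw": 0,"dp": [0,0,0.04],"angular": [0,0,0]},
    {"jaw": 0,"dp": [0,0,0.05],"angular": [0,0,0]},
    {"jaw": 0,"dp": [-0.02,0,0.04],"angular": [0,0,0]},
    {"jaw": 0,"dp": [-0.045,0,0.01],"angular": [0,0,0]},
    {"jaw": 0,"dp": [-0.02,-0.04,0],"angular": [0,0,0]},
    {"jaw": 0,"dp": [0,0,0],"angular": [0,0,0]}
  ]
}}

```text
time_s: 16.2
position: [0.3666, -0.3417, 0.1964]
tool_rot: [2.711, 1.58, -0.0]
wrist_force: [0.3, 0.5, 0.5]
grip_width: 0.0005
gripper_force: 0.0
```

```bash
cat > clips.py <<'E'
from h import *
T=grab('top');S=grab('side')
ref=cv2.imread('pics/g5.png');rT=cv2.resize(ref[:,:399],(95,95),interpolation=cv2.INTER_AREA);rS=cv2.resize(ref[:,399:],(95,95),interpolation=cv2.INTER_AREA)
def m(i):
    h=cv2.cvtColor(i,cv2.COLOR_BGR2HSV); return ((h[...,1]<35)&(h[...,2]>110))
c=np.array([.5387,-.2456]);ex=np.array([.872,-.489]);ey=np.array([.489,.872])
print(readout.get_state()['position'])
for k,(a,b) in enumerate([(-48,76),(-48,-76),(48,-76),(48,76)],1):
    X=np.r_[c+ex*a/1e3+ey*b/1e3,.081]; o=[]
    for d,r,x0,y0,dv in((T,rT,388,184,0),(S,rS,352,114,2)):
        u,v=np.round(proj(d,X)[0]+(0,dv)).astype(int); w=slice(v-5,v+6),slice(u-5,u+6)
        q=r[max(v-y0-5,0):v-y0+6,max(u-x0-5,0):u-x0+6]; o+=[int(m(q).sum()),int(m(d['img'][w]).sum())]
    print(k,'top before/now',o[:2],'side',o[2:])
E
python3 clips.py
```

```text
[ 0.36799564 -0.33915835  0.19535595]
1 top before/now [94, 94] side [46, 47]
2 top before/now [105, 15] side [54, 7]
3 top before/now [90, 107] side [48, 48]
4 top before/now [95, 95] side [43, 42]
```

Clip2 is down in both views and the others are up. Next is clip4, its diagonal.

>>> {"api": "drive_tool", "payload": {
  "motion": [
    {"jaw": 0,"dp": [0.0365,0.021,0],"angular": [0,0,0]},
    {"jaw": 0,"dp": [0.0365,0.021,0],"angular": [0,0,0]},
    {"jaw": 0,"dp": [0.0365,0.021,0],"angular": [0,0,0]},
    {"jaw": 0,"dp": [0.0365,0.021,0],"angular": [0,0,0]},
    {"jaw": 0,"dp": [0.0365,0.021,0],"angular": [0,0,0]},
    {"jaw": 0,"dp": [0.0365,0.021,0],"angular": [0,0,0]},
    {"jaw": 0,"dp": [0.0365,0.021,0],"angular": [0,0,0]},
    {"jaw": 0,"dp": [0,0,-0.04],"angular": [0,0,0]},
    {"jaw": 0,"dp": [0,0,-0.035],"angular": [0,0,0]},
    {"jaw": 0,"dp": [0,0,0],"angular": [0,0,0]},
    {"jaw": 0,"dp": [0,0,0],"angular": [0,0,0]}
  ]
}}

```text
time_s: 17.4
position: [0.6236, -0.1905, 0.1198]
tool_rot: [-2.71, -1.586, 0.002]
wrist_force: [-0.5, -0.0, 0.4]
grip_width: 0.0002
gripper_force: 0.0
```

>>> {"api": "drive_tool", "payload": {
  "motion": [
    {"jaw": 0,"dp": [0,-0.0015,-0.02],"angular": [0,0,0]},
    {"jaw": 0,"dp": [0,0,-0.01],"angular": [0,0,0]},
    {"jaw": 0,"dp": [0,0,-0.008],"angular": [0,0,0]},
    {"jaw": 0,"dp": [0,0,-0.007],"angular": [0,0,0]},
    {"jaw": 0,"dp": [0,0,-0.007],"angular": [0,0,0]},
    {"jaw": 0,"dp": [0,0,-0.007],"angular": [0,0,0]},
    {"jaw": 0,"dp": [0,0,-0.006],"angular": [0,0,0]},
    {"jaw": 0,"dp": [0,0,0],"angular": [0,0,0]}
  ]
}}

```text
time_s: 18.2
position: [0.623, -0.193, 0.054]
tool_rot: [-2.711, -1.585, 0.002]
wrist_force: [0.2, -0.5, -0.3]
grip_width: 0.0003
gripper_force: 0.0
```

>>> {"api": "drive_tool", "payload": {
  "motion": [
    {"jaw": 0,"dp": [0,0,0.04],"angular": [0,0,0]},
    {"jaw": 0,"dp": [0,0,0.05],"angular": [0,0,0]},
    {"jaw": 0,"dp": [-0.02,-0.01,0.045],"angular": [0,0,0]},
    {"jaw": 0,"dp": [-0.036,-0.021,0],"angular": [0,0,0]},
    {"jaw": 0,"dp": [-0.036,-0.021,0],"angular": [0,0,0]},
    {"jaw": 0,"dp": [-0.036,-0.021,0],"angular": [0,0,0]},
    {"jaw": 0,"dp": [-0.036,-0.021,0],"angular": [0,0,0]},
    {"jaw": 0,"dp": [-0.036,-0.021,0],"angular": [0,0,0]},
    {"jaw": 0,"dp": [-0.036,-0.021,0],"angular": [0,0,0]},
    {"jaw": 0,"dp": [-0.02,-0.01,0],"angular": [0,0,0]}
  ]
}}

```text
time_s: 19.2
position: [0.3654, -0.3402, 0.1902]
tool_rot: [2.713, 1.583, -0.001]
wrist_force: [-0.2, 0.7, -0.1]
grip_width: 0.0007
gripper_force: 0.0
```

```bash
python3 clips.py
```

```text
[ 0.36563536 -0.34004972  0.19018759]
1 top before/now [94, 92] side [46, 48]
2 top before/now [105, 15] side [54, 7]
3 top before/now [90, 107] side [48, 48]
4 top before/now [95, 12] side [43, 17]
```

Clip4 is down. Now clip3.

>>> {"api": "drive_tool", "payload": {
  "motion": [
    {"jaw": 0,"dp": [0.043,-0.0015,0],"angular": [0,0,0]},
    {"jaw": 0,"dp": [0.043,-0.0015,0],"angular": [0,0,0]},
    {"jaw": 0,"dp": [0.043,-0.0015,0],"angular": [0,0,0]},
    {"jaw": 0,"dp": [0.043,-0.0015,0],"angular": [0,0,0]},
    {"jaw": 0,"dp": [0,0,-0.04],"angular": [0,0,0]},
    {"jaw": 0,"dp": [0,0,-0.03],"angular": [0,0,0]},
    {"jaw": 0,"dp": [0,0,0],"angular": [0,0,0]},
    {"jaw": 0,"dp": [0,0,0],"angular": [0,0,0]}
  ]
}}

```text
time_s: 20.1
position: [0.5404, -0.3445, 0.12]
tool_rot: [-2.711, -1.585, 0.0]
wrist_force: [0.0, 0.7, -0.1]
grip_width: 0.0007
gripper_force: 0.0
```

>>> {"api": "drive_tool", "payload": {
  "motion": [
    {"jaw": 0,"dp": [0,0,-0.02],"angular": [0,0,0]},
    {"jaw": 0,"dp": [0,0,-0.01],"angular": [0,0,0]},
    {"jaw": 0,"dp": [0,0,-0.008],"angular": [0,0,0]},
    {"jaw": 0,"dp": [0,0,-0.007],"angular": [0,0,0]},
    {"jaw": 0,"dp": [0,0,-0.007],"angular": [0,0,0]},
    {"jaw": 0,"dp": [0,0,-0.007],"angular": [0,0,0]},
    {"jaw": 0,"dp": [0,0,-0.006],"angular": [0,0,0]},
    {"jaw": 0,"dp": [0,0,0],"angular": [0,0,0]}
  ]
}}

```text
time_s: 20.9
position: [0.5393, -0.3447, 0.0539]
tool_rot: [-2.711, -1.584, 0.001]
wrist_force: [0.0, -1.0, 0.7]
grip_width: -0.0001
gripper_force: 0.0
```

>>> {"api": "drive_tool", "payload": {
  "motion": [
    {"jaw": 0,"dp": [0,0,0.04],"angular": [0,0,0]},
    {"jaw": 0,"dp": [0,0,0.05],"angular": [0,0,0]},
    {"jaw": 0,"dp": [-0.01,0,0.045],"angular": [0,0,0]},
    {"jaw": 0,"dp": [-0.043,0,0],"angular": [0,0,0]},
    {"jaw": 0,"dp": [-0.043,0,0],"angular": [0,0,0]},
    {"jaw": 0,"dp": [-0.043,0,0],"angular": [0,0,0]},
    {"jaw": 0,"dp": [-0.033,0.005,0],"angular": [0,0,0]},
    {"jaw": 0,"dp": [0,0,0],"angular": [0,0,0]}
  ]
}}

```text
time_s: 21.7
position: [0.3642, -0.3391, 0.19]
tool_rot: [-2.712, -1.582, 0.002]
wrist_force: [-0.4, -0.3, -0.6]
grip_width: 0.0004
gripper_force: 0.0
```

```bash
python3 clips.py
```

```text
[ 0.36797876 -0.34049917  0.19050144]
1 top before/now [94, 94] side [46, 47]
2 top before/now [105, 15] side [54, 8]
3 top before/now [90, 19] side [48, 4]
4 top before/now [95, 12] side [43, 18]
```

>>> {"api": "drive_tool", "payload": {
  "motion": [
    {"jaw": 0,"dp": [0.0288,0.0324,0],"angular": [0,0,0]},
    {"jaw": 0,"dp": [0.0288,0.0324,0],"angular": [0,0,0]},
    {"jaw": 0,"dp": [0.0288,0.0324,0],"angular": [0,0,0]},
    {"jaw": 0,"dp": [0.0288,0.0324,0],"angular": [0,0,0]},
    {"jaw": 0,"dp": [0.0288,0.0324,0],"angular": [0,0,0]},
    {"jaw": 0,"dp": [0.0288,0.0324,0],"angular": [0,0,0]},
    {"jaw": 0,"dp": [0,0,-0.04],"angular": [0,0,0]},
    {"jaw": 0,"dp": [0,0,-0.03],"angular": [0,0,0]},
    {"jaw": 0,"dp": [0,0,0],"angular": [0,0,0]},
    {"jaw": 0,"dp": [0,0,0],"angular": [0,0,0]}
  ]
}}

```text
time_s: 22.8
position: [0.5415, -0.1454, 0.12]
tool_rot: [-2.711, -1.586, 0.001]
wrist_force: [0.2, -1.1, 0.8]
grip_width: 0.0005
gripper_force: 0.0
```

>>> {"api": "drive_tool", "payload": {
  "motion": [
    {"jaw": 0,"dp": [0,0,-0.02],"angular": [0,0,0]},
    {"jaw": 0,"dp": [0,0,-0.01],"angular": [0,0,0]},
    {"jaw": 0,"dp": [0,0,-0.008],"angular": [0,0,0]},
    {"jaw": 0,"dp": [0,0,-0.007],"angular": [0,0,0]},
    {"jaw": 0,"dp": [0,0,-0.007],"angular": [0,0,0]},
    {"jaw": 0,"dp": [0,0,-0.007],"angular": [0,0,0]},
    {"jaw": 0,"dp": [0,0,-0.006],"angular": [0,0,0]},
    {"jaw": 0,"dp": [0,0,0],"angular": [0,0,0]}
  ]
}}

```text
time_s: 23.6
position: [0.5399, -0.1455, 0.054]
tool_rot: [-2.711, -1.585, 0.002]
wrist_force: [0.6, -0.0, 0.1]
grip_width: 0.0006
gripper_force: 0.0
```

>>> {"api": "drive_tool", "payload": {
  "motion": [
    {"jaw": 0,"dp": [0,0,0.04],"angular": [0,0,0]},
    {"jaw": 0,"dp": [0,0,0.05],"angular": [0,0,0]},
    {"jaw": 0,"dp": [0,0,0.045],"angular": [0,0,0]},
    {"jaw": 0,"dp": [-0.0288,-0.0324,0],"angular": [0,0,0]},
    {"jaw": 0,"dp": [-0.0288,-0.0324,0],"angular": [0,0,0]},
    {"jaw": 0,"dp": [-0.0288,-0.0324,0],"angular": [0,0,0]},
    {"jaw": 0,"dp": [-0.0288,-0.0324,0],"angular": [0,0,0]},
    {"jaw": 0,"dp": [-0.0288,-0.0324,0],"angular": [0,0,0]},
    {"jaw": 0,"dp": [-0.0288,-0.0324,0],"angular": [0,0,0]},
    {"jaw": 0,"dp": [0,0,0],"angular": [0,0,0]},
    {"jaw": 0,"dp": [0,0,0],"angular": [0,0,0]}
  ]
}}

```text
time_s: 24.7
position: [0.3673, -0.3406, 0.1901]
tool_rot: [2.714, 1.582, 0.001]
wrist_force: [-1.0, 0.2, 0.7]
grip_width: 0.0002
gripper_force: 0.0
```

```bash
python3 clips.py; python3 - <<'E'
from h import *
T=grab('top');S=grab('side')
a=cv2.resize(T['img'][184:279,388:483],None,fx=4.2,fy=4.2,interpolation=cv2.INTER_CUBIC);b=cv2.resize(S['img'][114:209,352:447],None,fx=4.2,fy=4.2,interpolation=cv2.INTER_CUBIC)
c=np.hstack([T['img'][100:300,150:490],S['img'][100:340,220:460][:200]]);c=cv2.resize(c,(a.shape[1]*2,195))
cv2.imwrite('pics/g6.png',np.vstack([np.hstack([a,b]),c]))
E
```

```text
[ 0.36830259 -0.33956216  0.18992445]
1 top before/now [94, 11] side [46, 16]
2 top before/now [105, 16] side [54, 8]
3 top before/now [90, 19] side [48, 3]
4 top before/now [95, 11] side [43, 17]
```

View pics/g6.png

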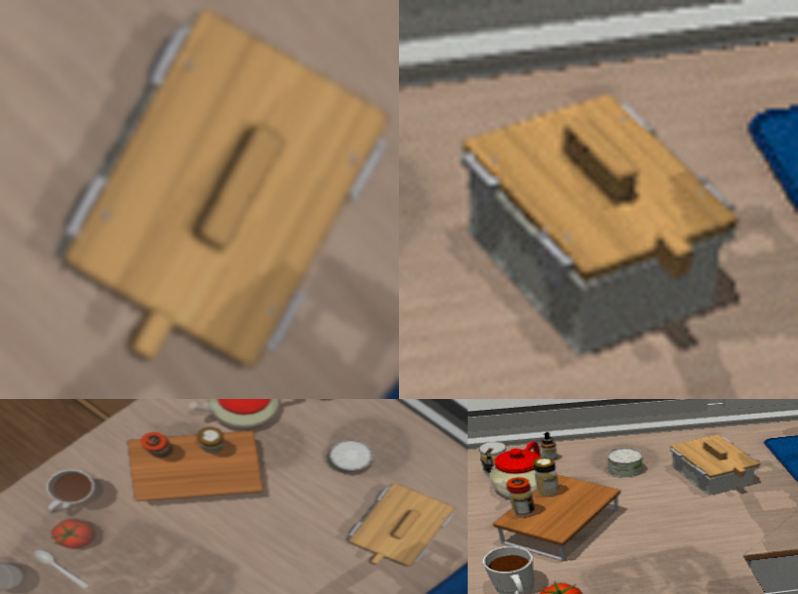

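All four clips lie flat against the box: top-crop strips are at (168,55), (88,205), (368,168) and (286,320). The lid is flat and the bystanders are where they were, so I'll hand in.

```bash
python3 -c "
from station import job; print(job.sign_off())"
```

```text
the job is handed in; nothing more can be done
None
```

I drew the lid out, seated it flat on the box with all clips up, snapped the clips in the order 2, 4, 3, 1, and handed the job in at about 25 s. The last images show all four clips down and the other items in place, but the sign-off returned no verdict.

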